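# Press a glue joint home with a cam clamp and hold it

## Task

The two-tone card holder is ready to glue up: lay the loose walnut half flat on the bed of the cam clamp, between the jaw and the maple half already in its nest, with its tenon facing the mortise, and take your hand off it. Then swing the clamp's red-handled cam lever clockwise round to the cam's highest lift, where its red dot points straight at the jaw, so that the jaw presses the tenon fully home, and hold the lever there: the lever springs back if let go, so finish while still holding it, without touching the wood. Leave the maple half in its nest, and the finished card holder, the glue bottle and the masking tape where they stand.

Things in the scene. Friction and masses are not known exactly. Their poses are not given: they have to be found in the camera images.
- clamp: cam clamp, fixed on the table: wooden base 120 mm wide (x), from y = -126 to +110 mm, its upper face (the bed) 18 mm above the table. Origin: on the underside. +y: clamping direction, from the cam past the sliding aluminium jaw to the wooden fence; -x: its front (to the robot at yaw 0). The maple half sits against the fence (inner face y = 87 mm) between two cheeks 14 mm high, its mortised face at y = 43 mm.
- bed_spot (a point): fixed on the clamp (its axes), at x = 0, y = 9.3 mm: where the walnut half's centre is when it lies on the bed with its 47 mm (tenon included) midway in the 60 mm opening between pad and maple half; 17 mm above the bed, 35 mm above the table. The sides of the opening are free: the jaw's rails (12 mm high, 59 mm apart) end at y = -10 mm, the nest's cheeks begin at y = 55 mm.
- cam_lever (a joint): lever angle, rad: 0 = rest, jaw open; grows clockwise seen from above. Highest lift at 2.04: lever points straight to the clamp's -x, red dot on the cam points at the jaw, jaw has moved 24 mm and its pad presses about 16 N. Beyond, the lift falls; stop at 2.45. Moving the handle takes 1 N at rest, at most 4 N on the way, 2.5 N at the top; a return spring throws the lever back to 0 when let go.
- cam_pivot (a point): vertical axis of the lever and its steel cam (an eccentric 56 mm across, 15 mm off centre, bearing on a roller of the jaw), on the clamp at x = 0, y = -80 mm; the point lies 75 mm above the table, level with the middle of the handle. Axes as the clamp's.
- lever_grip (a point): middle of the lever's red upright handle, 75 mm above the table, 100 mm from the pivot. Round, 15 to 19 mm thick, spins freely on its pin, reaches from 49 to 98 mm above the table; below it is the lever's flat steel bar. It can be pinched from above and carried round the arc, clear of all other parts of the clamp.
- lever_end_at_top (a point): fixed on the clamp: where the middle of the handle is at the highest lift, 100 mm from the pivot towards the clamp's -x.
- walnut_center (a point): centre (half-way up) of the loose dark walnut half: body 48 (x) x 40 (y) x 34 mm high, card slot 4 mm wide, 10 mm deep along y in its top, on its +y end a tenon 26 mm wide, 12 mm thick, 7 mm long with rounded flanks. 40 to 80 g. Starts on the table. Grip it across its 48 mm width (x): that leaves both ends free. In the clamp its +y must point along the clamp's +y.
- tenon_tip (a point): middle of the end of the walnut half's tenon: 27 mm along +y from the centre of the body and 4 mm below it. Axes as the walnut half's.
- maple_center (a point): centre (half-way up) of the light maple half in its nest: 48 x 44 x 34 mm, 60 g, loose, axes as the clamp's. Mortise in the middle of its -y face: 30 mm wide, 14 mm high, 9 mm deep, level with the tenon when both halves lie on the bed. With the joint fully home the walnut half's centre is 42 mm along -y from here, its tenon tip 15 mm.
- jaw_pad: sprung pad of the jaw with a slick white non-stick face, 44 mm wide, 32 mm high, gives up to 6 mm; at rest its face is at clamp y = -17 mm. Origin: the clamp's origin while the lever is at rest; moves with the jaw along the clamp's +y.
- card_holder: bystander: a finished card holder, 48 x 91 x 34 mm, with a white card standing in its slot (80 mm to the top). Origin: centre of its underside.
- glue_bottle: bystander: small white bottle with a yellow cap and pointed nozzle, 30 mm across, 86 mm high. Origin: centre of its underside.
- tape_roll: bystander: roll of masking tape lying flat, 84 mm across, 18 mm high. Origin: centre of its underside.
There are look-alikes about, which are no part of the job. Leave any turquoise look-alike of the part that bears maple_center alone. What is shaped like the part that bears walnut_center but orange is not meant.

How it is judged:
By the outcome, as a careful person would: the job done as asked, in the order asked, and still so for the second after the job is handed in, while the arm keeps its last pose, push and grip.
It also fails if it takes over 51 s, if anything falls off the work surface, if the arm or the gripper's body presses on something with over 40 N, if the wrist force passes 120 N, or if a joint passes its speed limit or range.

## Robot

A 7-joint arm with a two-finger parallel gripper is mounted at the origin on a cart in front of the work surface, level with it; the furniture and walls round the work are solid. World frame = base frame: x ahead of the robot, y to its left, z up, the work surface at z = 0. Lengths are in m, angles in rad, forces in N, time in s.
With the tool pointing down it reaches from about 0.4 to 0.85 m from the base axis. Payload 4.5 kg.
Tool frame: the origin (TCP) lies midway between the tips of the shut fingers; the grasp point (between the pads) lies 19 mm behind it; z points along the fingers, y is the line along which they close (so a half turn about z gives the same grasp; the last joint's range is limited). The gripper opens to 85 mm and grips with 20 to 120 N. Pads are 22 mm wide; open, the fingers measure 114 mm over their backs; the gripper's body (76 mm by 85 mm) begins 54 mm behind the grasp point. The pads swing forward as they close: fully open they stand 13 mm farther back than shut.
Start: joints at [1.348, 0.689, -0.195, 1.565, 0.157, 0.902, -0.215], TCP at [0.159, -0.605, 0.231] pointing down, gripper open.
Joint ranges: [-3.01, 3.01], [-0.46, 2.08], [-1.47, 1.51], [0.13, 2.56], [-1, 4.14], [0.04, 2.09], [-2.66, 2.66]. Speed limits (rad/s): [2.57, 2.57, 3.14, 3.14, 3.14, 3.14, 3.14].

## Interface

Orientations are given as a unit quaternion [x, y, z, w].
In Python, from station import * gives the robot as it stands.
- The arm moves only by the tool jog_arm, never from a script. Its argument "moves" is a list of rows, each a list of 7 numbers: the turn, a rotation vector about the tool's x, y, z in degrees, then the shift along the tool's x, y, z in mm, then the finger opening in mm, from 0 to 85.4. A call has 1 to 12 rows; each row shifts and turns the commanded pose from where the row before left it, along the tool's axes as they then stand; what a row does not reach is not made up. A row lasts 1/10 s, in which the tool goes at most 50 mm and 8.59 degrees, less where a joint would pass 70% of its speed; a pose out of reach is approached as far as the arm can. A call with a gripper value outside its range is refused whole. The fingers move at their own pace and stop on an object; "squeeze" is the grip in N (left out, the last holds). Time passes only in rows, so rows that do not move let the fingers close. It gives the time, the measured TCP pose, the force, the opening and the grip force at its end, in the units of the state.
- observe(): the state, without advancing time (a new reading comes with each control period).
- grab_frame(name): name is "side" or "top"; returns a dict with "image" (420x560x3 uint8, red, green, blue), "mtx" (3x3 intrinsics, pixels), "R" (3x3) and "t" (3): a world point X has camera coordinates R X + t. Camera axes: x right, y down, z forward; pixel columns grow to the right and rows downward; lengths in m; the calibration is good to about 2 mm. A picture is of the moment at which its call begins. There is no depth.
- job_done(): hands the job in; it is judged then, once.
The state is a dict: "time_s": time; "qpos": joint angles; "qd": joint speeds; "effort": joint torques, N m; "eef_pos": TCP position; "tool_rot": TCP orientation; "ft_force": force on the tool from outside, world axes, zero at the start; "torque": the same for the moment, N m; "opening": opening from 0.0 (shut) to 1.0 (fully open); "grasp_force": force on a finger pad.
Only numpy, scipy, OpenCV 4.12 (cv2) and the standard library are available. Lean on these libraries where they do the work, as an engineer would, in place of code of your own. Each camera call takes 0.05 s, during which the arm holds its last target. There are 200 camera calls.

## Working session

There is one attempt and no reset: what is moved stays moved. The work goes in short steps, Python scripts to look and compute and a tool call to move; the robot and the scene stay as the last step left them, time stands still between calls to the robot, and variables do not carry over. Pictures are saved under pics/ and viewed, at most 10 in all, crops included, and the job is handed in when it is done.

Besides the shell and the picture viewer there is one more tool, called after "Request:" by a JSON object that holds its "name" and its "arguments", one argument or row to a line. jog_arm: Moves the arm, as the interface text tells. Its arguments: {"type":"object","properties":{"moves":{"type":"array","items":{"type":"array","items":{"type":"number"}}},"squeeze":{"type":"number"}},"required":["moves"]}

```bash
mkdir -p pics; python3 - <<'E'
from station import *
import cv2, numpy as np, pickle
o=observe();print(o['time_s'],o['eef_pos'],o['tool_rot'],o['opening'])
for n in('side','top'):
    f=grab_frame(n);pickle.dump(f,open(n+'.pkl','wb'))
    cv2.imwrite(f'pics/{n}0.png',cv2.resize(f['image'][:,:,::-1],(784,588),interpolation=cv2.INTER_CUBIC))
    print(n,f['mtx'].tolist(),(-f['R'].T@f['t']).tolist(),f['R'].round(3).tolist())
E
```

```text
0.0 [ 0.15853857 -0.60388137  0.23047261] [ 9.91759853e-01  1.28107458e-01 -1.88572376e-04 -9.15699111e-04] 1.0040214859314596
side [[427.0736590382239, 0.0, 279.21682757993887], [0.0, 427.0736590382239, 202.90702444758645], [0.0, 0.0, 1.0]] [0.6459501148035085, 0.8237563596819223, 0.7701301584611262] [[-0.997, 0.082, 0.012], [0.046, 0.672, -0.739], [-0.068, -0.736, -0.674]]
top [[408.5208770293569, 0.0, 279.19974386073903], [0.0, 408.5208770293569, 209.54928296120832], [0.0, 0.0, 1.0]] [0.5120195178392137, 0.07753581018101294, 1.1145324633421827] [[0.004, -1.0, 0.02], [-0.998, -0.005, -0.06], [0.06, -0.02, -0.998]]
```

View pics/top0.png

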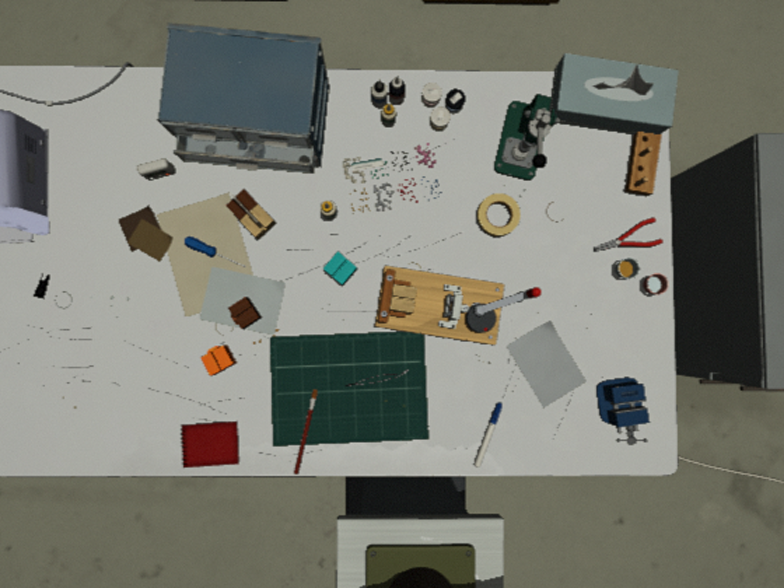

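View pics/side0.png

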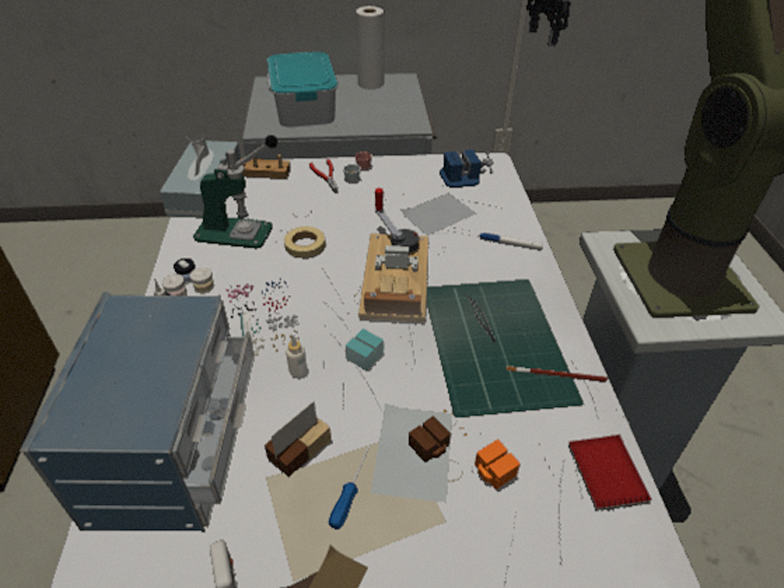

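The top view shows the walnut at (244,313), the clamp centred near (440,305) with its fence to the left, and the lever handle at (535,292). The side view shows the walnut at (430,438) and the handle at (379,200). I'll zoom in on both next.

```bash
python3 - <<'E'
import cv2, numpy as np, pickle
T=pickle.load(open('top.pkl','rb'))['image'];S=pickle.load(open('side.pkl','rb'))['image']
def c(I,x,y,w,h,W,H): return cv2.resize(I[y:y+h,x:x+w,::-1],(W,H),interpolation=cv2.INTER_CUBIC)
a=c(T,260,180,133,75,798,450)          # x6
cv2.imwrite('pics/clamp.png',a)
b=np.hstack([c(T,145,195,60,60,400,400),c(S,280,285,60,60,400,400)])
cv2.imwrite('pics/waln.png',b)
E
```

```text
(no output)
```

View pics/clamp.png

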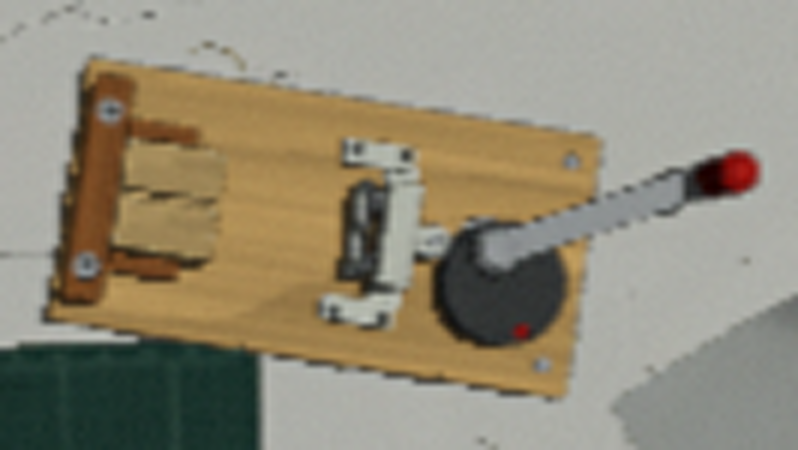

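View pics/waln.png

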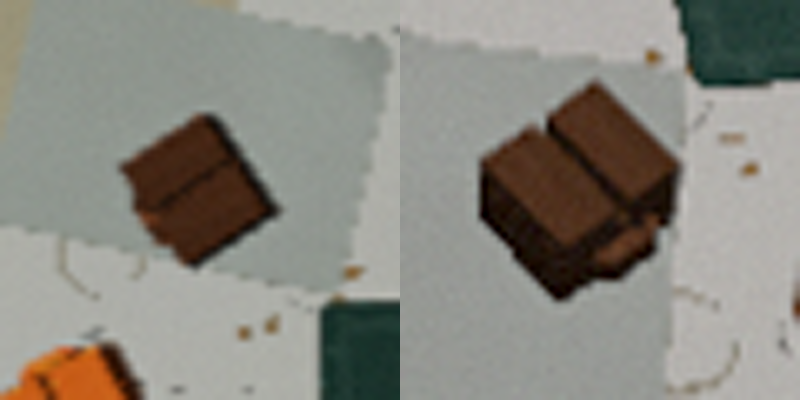

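The clamp crop (6x, offset 260,180) shows the base corners at (90,60), (600,137), (565,397) and (45,320), and the red handle top at (740,172). The walnut's tenon points lower-left in the top view, and its top face corners show in both views.

```bash
cat > h.py <<'E'
import cv2, numpy as np, pickle
def ray(f,p,z):
    d=f['R'].T@np.linalg.solve(f['mtx'],[p[0],p[1],1.]);c=-f['R'].T@f['t']
    return c+d*(z-c[2])/d[2]
def dn(a): return np.degrees(np.arctan2(a[1],a[0]))
E
python3 - <<'E'
from h import *
T=pickle.load(open('top.pkl','rb'));S=pickle.load(open('side.pkl','rb'))
# clamp: sub-pixel base corners via wood mask
P=lambda L,s,ox,oy,f,z:np.array([ray(f,((x+.5)/s+ox-.5,(y+.5)/s+oy-.5),z)[:2] for x,y in L])
C=P([(90,60),(600,137),(565,397),(45,320)],6,260,180,T,.018)
print('clamp corners',C.round(4).tolist());e=[np.linalg.norm(C[i]-C[(i+1)%4]) for i in range(4)];print(e)
u=(C[0]-C[1])+(C[3]-C[2]);v=(C[0]-C[3])+(C[1]-C[2]);print('y head',dn(u),'x head',dn(v))
print('center',C.mean(0),'expected clamp y -8mm')
# walnut
for n,f,L,ox,oy in(('top',T,[(120,167),(206,116),(270,212),(192,267)],145,195),('side',S,[(80,162),(195,80),(280,168),(165,247)],280,285)):
    W=P(L,400/60,ox,oy,f,.034);print(n,W.round(4).tolist(),W.mean(0),[round(float(np.linalg.norm(W[i]-W[(i+1)%4])),4) for i in range(4)],[round(dn(W[(i+1)%4]-W[i]),1) for i in range(4)])
# red handle
for n,f in(('top',T),('side',S)):
    h=cv2.cvtColor(f['image'],cv2.COLOR_RGB2HSV);m=(((h[...,0]<6)|(h[...,0]>174))&(h[...,1]>150)&(h[...,2]>60)).astype(np.uint8)
    k,l,st,ce=cv2.connectedComponentsWithStats(m)
    for i in range(1,k):
        if st[i,4]>8: print(n,st[i],ce[i])
print('handle top',ray(T,(260+(740.5)/6-.5,180+172.5/6-.5),.098))
# walnut mask min-area rect
M=P([(125,142),(228,150),(210,262),(115,248)],6,260,180,T,.052);print('maple',M.round(4).tolist(),M.mean(0))
E
```

```text
clamp corners [[0.6322, 0.0684], [0.5987, -0.1615], [0.482, -0.1449], [0.5154, 0.0879]]
[np.float64(0.23233893440860962), np.float64(0.117964370047954), np.float64(0.23520585256431403), np.float64(0.1183812872490324)]
y head 81.77095622409696 x head -8.813731225387073
center [ 0.55707457 -0.0375098 ] expected clamp y -8mm
top [[0.5492, 0.3629], [0.5695, 0.3295], [0.5317, 0.3036], [0.5099, 0.3338]] [0.54008383 0.33245384] [0.0391, 0.0458, 0.0373, 0.0489] [np.float64(-58.7), np.float64(-145.6), np.float64(125.8), np.float64(36.5)]
side [[0.5724, 0.3368], [0.5338, 0.31], [0.5125, 0.3434], [0.5505, 0.3677]] [0.54230466 0.33945408] [0.047, 0.0397, 0.0451, 0.0379] [np.float64(-145.2), np.float64(122.6), np.float64(32.6), np.float64(-54.6)]
top [442 156  26  16  68] [454.69117647 162.30882353]
top [443 171  30   5  80] [457.025 173.8  ]
top [380 206   6   6  31] [382.4516129  208.41935484]
top [211 293  12  45  93] [216.47311828 314.08602151]
top [ 130  302   40   31 1121] [150.02140946 316.91793042]
side [234 114   4  12  21] [235.33333333 119.33333333]
side [221 117  13  11  30] [226.5 122.3]
side [268 135   5  15  48] [270.0625     141.10416667]
side [379 264  29   5  53] [392.9245283 266.0754717]
side [409 267  24   5  40] [420.65 269.05]
side [ 407  311   58   51 1812] [434.57560706 336.45860927]
handle top [ 0.57806681 -0.20269716  0.098     ]
maple [[0.5927, 0.0533], [0.5895, 0.0085], [0.5407, 0.0162], [0.5466, 0.0575]] [0.56738658 0.03385992]
```

Request:
{"name": "jog_arm", "arguments": {
  "moves": [
    [0,0,-4.4,48,0,0,85],
    [0,0,-4.4,48,0,0,85],
    [0,0,-4.4,48,0,0,85],
    [0,0,-4.4,48,0,0,85],
    [0,0,-4.4,48,0,0,85],
    [0,0,-4.4,48,0,0,85],
    [0,0,-4.4,48,0,0,85],
    [0,0,-4.4,48,0,0,85],
    [0,0,-4.4,48,0,0,85],
    [0,0,-4.4,48,0,0,85],
    [0,0,-4.4,48,0,0,85],
    [0,0,-4.4,48,0,0,85]
  ],
  "squeeze": 40
}}

```text
time_s: 1.3
eef_pos: [0.5922, -0.2537, 0.2308]
tool_rot: [0.831, 0.557, -0.0, -0.0]
ft_force: [0.8, -0.8, -0.2]
opening: 0.992
grasp_force: 0.0
```

```bash
python3 - <<'E'
from h import *
T=pickle.load(open('top.pkl','rb'));S=pickle.load(open('side.pkl','rb'))
for n,f,(x,y,w,h) in(('top',T,(155,205,40,40)),('side',S,(288,290,55,45))):
    I=cv2.resize(f['image'][y:y+h,x:x+w],None,fx=8,fy=8,interpolation=cv2.INTER_CUBIC).astype(int)
    d=(I.max(2)<125)&(I[...,0]-I[...,2]>12)
    for th in (45,55,65):
        m=(d&(I[...,0]>th)).astype(np.uint8);m=cv2.morphologyEx(m,cv2.MORPH_CLOSE,np.ones((17,17)));m=cv2.morphologyEx(m,cv2.MORPH_OPEN,np.ones((85,85)) if 0 else np.ones((41,41)))
        cs,_=cv2.findContours(m,0,1)
        if not cs: continue
        c=max(cs,key=cv2.contourArea)[:,0]
        W=np.array([ray(f,((a+.5)/8+x-.5,(b+.5)/8+y-.5),.034)[:2] for a,b in c])
        r=cv2.minAreaRect((W*1000).astype(np.float32));print(n,th,r)
E
```

```text
top 45 ((540.8023681640625, 335.07855224609375), (47.883968353271484, 46.14249038696289), 1.1905531883239746)
top 55 ((539.902587890625, 337.0615234375), (47.66065979003906, 43.465030670166016), 33.3634033203125)
top 65 ((552.2706909179688, 341.8602294921875), (22.739912033081055, 29.794706344604492), 1.090255856513977)
side 45 ((537.9996337890625, 345.80816650390625), (48.24840545654297, 56.154136657714844), 33.614036560058594)
side 55 ((541.6722412109375, 339.3293762207031), (47.485286712646484, 41.0082893371582), 34.21574401855469)
side 65 ((541.9090576171875, 338.47900390625), (46.920555114746094, 39.33558654785156), 34.21574401855469)
```

Request:
{"name": "jog_arm", "arguments": {
  "moves": [
    [0,0,-4.6,49,0,0,85],
    [0,0,-4.6,49,0,0,85],
    [0,0,-4.6,49,0,0,85],
    [0,0,-4.6,49,0,0,85],
    [0,0,-4.6,49,0,0,85],
    [0,0,-4.6,49,0,0,85],
    [0,0,-4.6,49,0,0,85],
    [0,0,-4.6,49,0,0,85],
    [0,0,-4.6,49,0,0,85],
    [0,0,-4.6,49,0,0,85],
    [0,0,-4.6,49,0,0,85],
    [0,0,-1,0,0,0,85]
  ]
}}

```text
time_s: 2.5
eef_pos: [0.5809, 0.2769, 0.2317]
tool_rot: [0.5, 0.866, 0.002, -0.004]
ft_force: [-0.9, 0.1, 0.8]
opening: 0.996
grasp_force: 0.0
```

```bash
cat >> h.py <<'E'
def delta(o,xy,head):
    q=np.array(o['tool_rot']);h=np.degrees(2*np.arctan2(q[1],q[0]));p=np.array(o['eef_pos']);a=np.radians(h)
    d=np.array(xy)-p[:2]
    X=np.array([np.cos(a),np.sin(a)]);Y=np.array([np.sin(a),-np.cos(a)])
    print('pos',p.round(4),'head',h.round(2),'turnz',round((h-head+180)%360-180,2),'dx,dy mm',(1000*d@X).round(1),(1000*d@Y).round(1),'z',(p[2]*1000).round(1),'q',np.round(o['qpos'],2),'tilt',(q[2:]*114).round(2),'f',o['ft_force'],'op',o['opening'],o['grasp_force'],o['time_s'])
E
python3 - <<'E'
from station import *
from h import *
delta(observe(),(.5415,.338),124)
E
```

```text
pos [0.5809 0.2769 0.2317] head 120.02 turnz -3.98 dx,dy mm 72.6 -3.5 z 231.7 q [-0.2   0.77 -0.6   1.49  0.47  1.03 -0.39] tilt [ 0.27 -0.41] f [-0.94873705  0.09130233  0.83639619] op 0.9963110413512142 0.0 2.5
```

Request:
{"name": "jog_arm", "arguments": {
  "moves": [
    [0,0,-4,36,-2,25,75],
    [0,0,0,36,-1.5,30,75],
    [0,0,0,0,0,45,75],
    [0,0,0,0,0,45,75],
    [0,0,0,0,0,0,75],
    [0,0,0,0,0,0,75]
  ]
}}

```text
time_s: 3.1
eef_pos: [0.5465, 0.3259, 0.0863]
tool_rot: [0.476, 0.879, -0.001, -0.0]
ft_force: [0.8, 0.2, 1.0]
opening: 0.878
grasp_force: 0.0
```

```bash
python3 - <<'E'
from station import *
from h import *
delta(observe(),(.5415,.338),124)
f=grab_frame('side');g=grab_frame('top')
cv2.imwrite('pics/ap.png',np.hstack([cv2.resize(f['image'][250:370,260:370,::-1],(385,420),interpolation=2),cv2.resize(g['image'][180:260,140:215,::-1],(394,420),interpolation=2)]))
E
```

```text
pos [0.5465 0.3259 0.0863] head 123.09 turnz -0.91 dx,dy mm 12.8 2.4 z 86.3 q [-0.34  0.93 -0.51  1.63  0.61  0.75 -0.56] tilt [-0.07 -0.03] f [0.82594214 0.15672201 0.95446289] op 0.8778790578402971 0.0 3.1
```

View pics/ap.png

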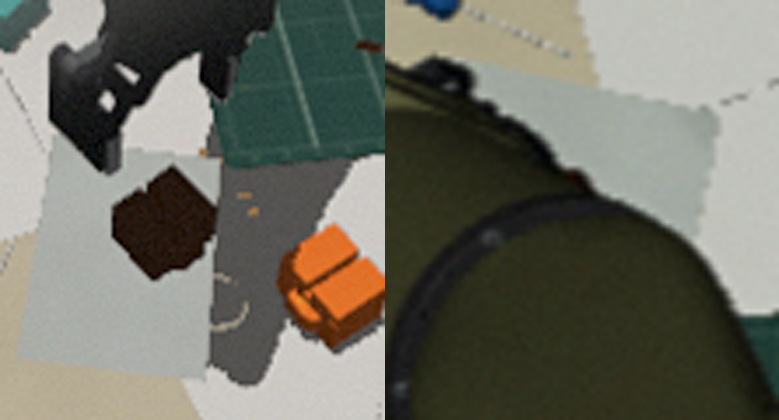

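The fingers straddle the walnut (side crop, centred near (165,222)). I'll apply the remaining offset, descend and close.

Request:
{"name": "jog_arm", "arguments": {
  "moves": [
    [0,0,-0.9,13,2.4,0,75],
    [0,0,0,0,0,30,75],
    [0,0,0,0,0,30,75],
    [0,0,0,0,0,14,75],
    [0,0,0,0,0,8,75],
    [0,0,0,0,0,0,75]
  ]
}}

```text
time_s: 3.8
eef_pos: [0.5414, 0.339, 0.0044]
tool_rot: [0.469, 0.883, 0.0, -0.0]
ft_force: [0.2, -0.3, 0.4]
opening: 0.879
grasp_force: 0.0
```

```bash
python3 - <<'E'
from station import *
from h import *
delta(observe(),(.5415,.338),124)
E
```

```text
pos [0.5414 0.339  0.0044] head 124.03 turnz 0.03 dx,dy mm -0.9 -0.4 z 4.4 q [-0.4   1.05 -0.44  1.64  0.69  0.62 -0.62] tilt [ 0.01 -0.01] f [ 0.19959744 -0.28648517  0.40365763] op 0.878779733405522 0.0 3.8
```

Request:
{"name": "jog_arm", "arguments": {
  "moves": [
    [0,0,0,0,0,0,40],
    [0,0,0,0,0,0,40],
    [0,0,0,0,0,0,40],
    [0,0,0,0,0,0,40],
    [0,0,0,0,0,0,40],
    [0,0,0,0,0,0,40],
    [0,0,0,0,0,-20,40],
    [0,0,0,0,0,-40,40],
    [0,0,0,0,0,-40,40],
    [0,0,0,0,0,-10,40],
    [0,0,0,0,0,0,40]
  ]
}}

```text
time_s: 4.9
eef_pos: [0.5425, 0.3393, 0.1164]
tool_rot: [0.47, 0.883, 0.002, 0.001]
ft_force: [0.3, -0.0, -1.6]
opening: 0.552
grasp_force: 42.1
```

```bash
python3 - <<'E'
from station import *
from h import *
delta(observe(),(.5596,-.0204),81.6)
E
```

```text
pos [0.5425 0.3393 0.1164] head 123.99 turnz 42.39 dx,dy mm -307.8 -186.9 z 116.4 q [-0.35  0.89 -0.53  1.61  0.59  0.8  -0.54] tilt [0.21 0.11] f [ 0.26466522 -0.04639637 -1.60997865] op 0.5518173479045247 42.071364372968674 4.9
```

Request:
{"name": "jog_arm", "arguments": {
  "moves": [
    [0,0,0,-38,-23,0,40],
    [0,0,0,-38,-23,0,40],
    [0,0,0,-38,-23,0,40],
    [0,0,0,-38,-23,0,40],
    [0,0,0,-38,-23,0,40],
    [0,0,0,-38,-23,0,40],
    [0,0,0,-38,-23,0,40],
    [0,0,7,0,0,0,40],
    [0,0,7,0,0,0,40],
    [0,0,7,0,0,0,40],
    [0,0,7,0,0,0,40],
    [0,0,7,0,0,0,40]
  ]
}}

```text
time_s: 6.1
eef_pos: [0.5554, 0.0274, 0.1125]
tool_rot: [0.715, 0.699, -0.001, -0.001]
ft_force: [1.0, -0.3, 0.5]
opening: 0.554
grasp_force: 41.9
```

Request:
{"name": "jog_arm", "arguments": {
  "moves": [
    [0,0,7,0,0,0,40],
    [0,0,0,0,0,0,40],
    [0,0,0,0,0,0,40]
  ]
}}

```text
time_s: 6.4
eef_pos: [0.5559, 0.0277, 0.1132]
tool_rot: [0.754, 0.657, -0.001, -0.0]
ft_force: [-0.2, -0.0, -0.5]
opening: 0.552
grasp_force: 41.9
```

```bash
python3 - <<'E'
from station import *
from h import *
delta(observe(),(.5596,-.0204),81.6)
f=grab_frame('side');pickle.dump(f,open('s1.pkl','wb'))
cv2.imwrite('pics/held.png',cv2.resize(f['image'][130:250,230:330,::-1],(500,600),interpolation=2))
E
```

```text
pos [0.5559 0.0277 0.1132] head 82.19 turnz 0.59 dx,dy mm -47.2 10.2 z 113.2 q [ 0.08  0.79 -0.35  1.87  0.47  0.57 -0.72] tilt [-0.12 -0.05] f [-0.22177029 -0.04802066 -0.48125137] op 0.5517881171057065 41.93406656384468 6.4
```

View pics/held.png

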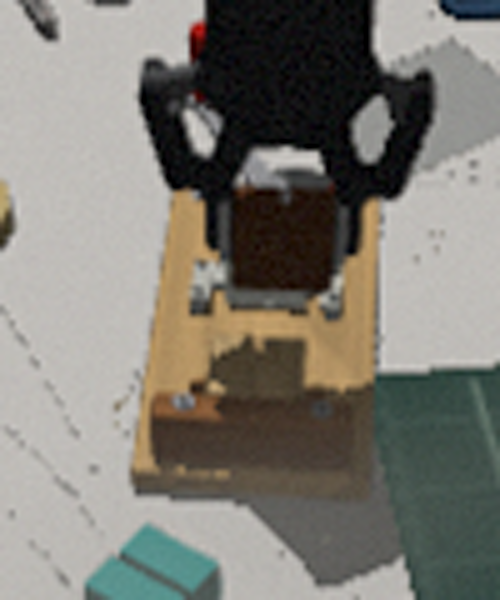

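The walnut hangs level in the grip, tenon towards the maple. I'll move over the bed spot, lower to about 10 mm above it and check the alignment.

Request:
{"name": "jog_arm", "arguments": {
  "moves": [
    [0,0,0.6,-24,5,0,40],
    [0,0,0,-23,5,0,40],
    [0,0,0,0,0,20,40],
    [0,0,0,0,0,35,40],
    [0,0,0,0,0,24,40],
    [0,0,0,0,0,0,40],
    [0,0,0,0,0,0,40]
  ]
}}

```text
time_s: 7.15
eef_pos: [0.5597, -0.0199, 0.0352]
tool_rot: [0.758, 0.653, -0.0, -0.0]
ft_force: [-0.6, 0.6, 0.0]
opening: 0.558
grasp_force: 42.0
```

```bash
python3 - <<'E'
from station import *
from h import *
delta(observe(),(.5596,-.0204),81.6)
f=grab_frame('side');pickle.dump(f,open('s2.pkl','wb'))
cv2.imwrite('pics/bed.png',cv2.resize(f['image'][150:240,240:330,::-1],(600,600),interpolation=2))
E
```

```text
pos [ 0.5597 -0.0199  0.0352] head 81.47 turnz -0.13 dx,dy mm -0.5 -0.0 z 35.2 q [ 0.11  0.92 -0.27  1.89  0.55  0.41 -0.72] tilt [-0.03 -0.04] f [-0.61719906  0.58526263  0.03696905] op 0.5583611621395186 41.9902329146862 7.15
```

View pics/bed.png

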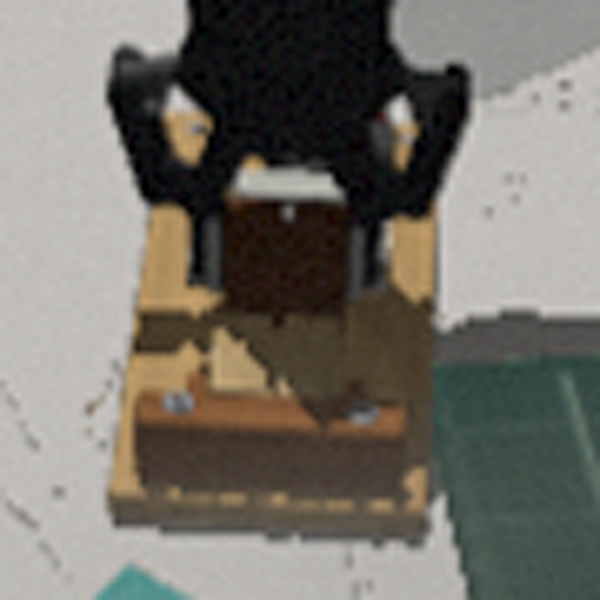

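```bash
python3 - <<'E'
from h import *
T=pickle.load(open('top.pkl','rb'));S=pickle.load(open('s2.pkl','rb'))
a=np.radians(81.6);Y=np.array([np.cos(a),np.sin(a)]);X=np.array([np.sin(a),-np.cos(a)]);O=np.array([.5583,-.0296])
k=lambda p:((p[0]+.5)*90/600+240-.5,(p[1]+.5)*90/600+150-.5)
kt=lambda p:((p[0]+.5)/6+260-.5,(p[1]+.5)/6+180-.5)
def loc(w): d=w[:2]-O;return (1000*d@X).round(2),(1000*d@Y).round(1)
def tri(pt,ps):
    PT,PS=[f['mtx']@np.c_[f['R'],f['t']] for f in(T,S)]
    h=cv2.triangulatePoints(PT,PS,np.array(kt(pt)).reshape(2,1),np.array(k(ps)).reshape(2,1))[:,0];return h[:3]/h[3]
for n,p,q in(('scrL',(110,110),(180,403)),('scrR',(85,263),(362,412))):
    w=tri(p,q);print(n,w.round(4),loc(w))
print('slot',loc(ray(S,k((289,210)),.060)))
for n,p,z in(('top edge L',(224,200),.065),('top edge R',(352,204),.065),('botL',(222,303),.031),('botR',(348,313),.031),('base L',(112,496),.018),('base R',(428,500),.018),('tenon shadow',(278,320),.018)): print(n,loc(ray(S,k(p),z)))
# initial side view: maple and clamp crop
F=pickle.load(open('side.pkl','rb'));cv2.imwrite('pics/m0.png',cv2.resize(F['image'][155:235,250:320,::-1],(525,600),interpolation=2))
E
```

```text
scrL [0.6065 0.0599 0.0491] (np.float64(34.58), np.float64(95.6))
scrR [0.5399 0.0705 0.0501] (np.float64(-32.83), np.float64(96.3))
slot (np.float64(0.03), np.float64(-6.2))
top edge L (np.float64(25.47), np.float64(-4.2))
top edge R (np.float64(-24.56), np.float64(-5.7))
botL (np.float64(24.5), np.float64(18.1))
botR (np.float64(-25.18), np.float64(20.1))
base L (np.float64(58.12), np.float64(114.9))
base R (np.float64(-59.16), np.float64(108.0))
tenon shadow (np.float64(2.62), np.float64(11.8))
```

View pics/m0.png

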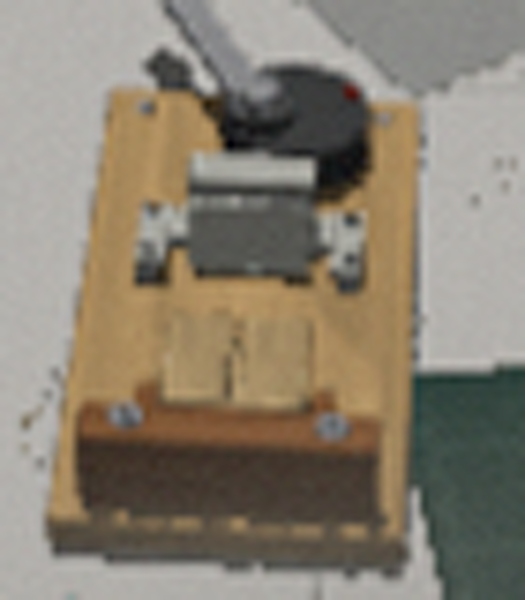

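```bash
python3 - <<'E'
from h import *
S=pickle.load(open('s2.pkl','rb'));F=pickle.load(open('side.pkl','rb'))
a=np.radians(81.6);Y=np.array([np.cos(a),np.sin(a)]);X=np.array([np.sin(a),-np.cos(a)]);O=np.array([.5583,-.0296])
def pr(f,x,y,z):
    w=np.r_[O+x*X+y*Y,z];c=f['mtx']@(f['R']@w+f['t']);return c[:2]/c[2]
for n,x,y,z in(('far topL',.024,-.0107,.065),('near topL',.024,.0293,.065),('near botL',.024,.0293,.031),('near botR',-.024,.0293,.031),('tenon bot',0,.0363,.038),('maple top -y L',.024,.043,.052),('maple -y bot L',.024,.043,.018)):
    p=pr(S,x,y,z);print(n,((p-[240,150]+.5)*600/90-.5).round(0),)
print('-- initial m0 crop')
for n,x,y,z in(('maple -yL',.024,.043,.052),('maple -yR',-.024,.043,.052),('maple +yL',.024,.087,.052),('maple slot -y',0,.043,.052),('slot +y',0,.087,.052),('baseL+y',.06,.11,.018),('baseR+y',-.06,.11,.018),('baseR-y',-.06,-.126,.018),('baseL-y',.06,-.126,.018),('railR end',-.0295,-.010,.03),('padtopL',.022,-.017,.05)):
    p=pr(F,x,y,z);print(n,((p-[250,155]+.5)*7.5-.5).round(0))
E
```

```text
far topL [229. 190.]
near topL [221. 256.]
near botL [221. 322.]
near botR [344. 328.]
tenon bot [282. 324.]
maple top -y L [218. 305.]
maple -y bot L [218. 370.]
-- initial m0 crop
maple -yL [171. 305.]
maple -yR [312. 313.]
maple +yL [161. 393.]
maple slot -y [241. 309.]
slot +y [233. 397.]
baseL+y [ 47. 510.]
baseR+y [409. 530.]
baseR-y [422.  93.]
baseL-y [111.  78.]
railR end [332. 261.]
padtopL [189. 198.]
```

The side view agrees to about 0.5 mm laterally. Along y the walnut sits about 1.5 mm towards the maple, well within clearance. Lower it onto the bed and release.

Request:
{"name": "jog_arm", "arguments": {
  "moves": [
    [0,0,-0.1,0,0,7,40],
    [0,0,0,-0.5,0,4,40],
    [0,0,0,0,0,1.5,40],
    [0,0,0,0,0,0,40],
    [0,0,0,0,0,0,40]
  ]
}}

```text
time_s: 7.7
eef_pos: [0.5601, -0.0206, 0.0238]
tool_rot: [0.757, 0.653, 0.0, 0.001]
ft_force: [-1.0, -1.1, 6.7]
opening: 0.559
grasp_force: 42.7
```

Request:
{"name": "jog_arm", "arguments": {
  "moves": [
    [0,0,0,0,0,0,62],
    [0,0,0,0,0,0,62],
    [0,0,0,0,0,0,62],
    [0,0,0,0,0,0,62],
    [0,0,0,0,0,-20,62],
    [0,0,0,0,0,-40,62],
    [0,0,0,0,0,-45,62],
    [0,0,0,0,0,-45,62],
    [0,0,0,0,0,0,62],
    [0,0,0,0,0,0,62]
  ]
}}

```text
time_s: 8.7
eef_pos: [0.5603, -0.0207, 0.1738]
tool_rot: [0.758, 0.653, 0.001, 0.001]
ft_force: [-1.0, -0.3, -0.1]
opening: 0.729
grasp_force: 0.0
```

```bash
python3 - <<'E'
from station import *
from h import *
a=np.radians(81.6);Y=np.array([np.cos(a),np.sin(a)]);X=np.array([np.sin(a),-np.cos(a)]);O=np.array([.5583,-.0296])
P=O-.080*Y; b=np.pi/2
r=lambda th:P+.1*(-X*np.cos(2.04-th)-Y*np.sin(2.04-th))  # th lever angle, clockwise
for th in (0,.5,1,1.5,2.04): print(th,r(th).round(4))
print('pivot',P)
delta(observe(),r(0),81.6)
f=grab_frame('side');pickle.dump(f,open('s3.pkl','wb'))
cv2.imwrite('pics/rel.png',cv2.resize(f['image'][130:250,230:330,::-1],(500,600),interpolation=2))
E
```

```text
0 [ 0.5783 -0.2036]
0.5 [ 0.529  -0.2072]
1 [ 0.4839 -0.1867]
1.5 [ 0.4543 -0.1471]
2.04 [ 0.4477 -0.0941]
pivot [ 0.54661336 -0.10874179]
pos [ 0.5603 -0.0207  0.1738] head 81.49 turnz -0.11 dx,dy mm -178.2 44.9 z 173.8 q [ 0.21  0.71 -0.43  1.82  0.43  0.71 -0.61] tilt [0.09 0.09] f [-1.03596112 -0.27517357 -0.08471518] op 0.7289467785614802 0.0 8.7
```

View pics/rel.png

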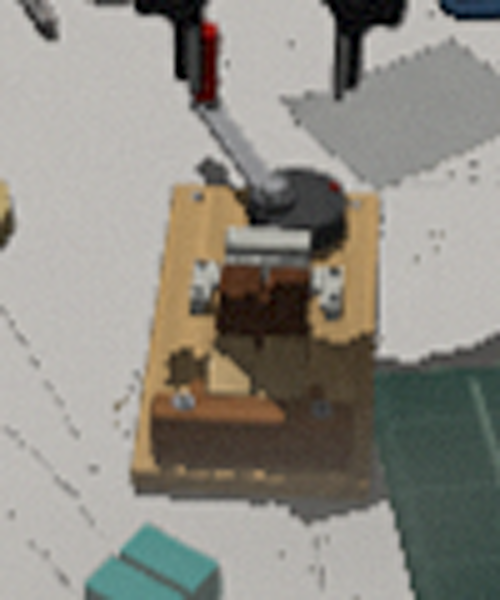

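The walnut now stands on the bed at about (262,295), between the jaw and the maple, with the slots aligned. Next, the lever handle.

Request:
{"name": "jog_arm", "arguments": {
  "moves": [
    [0,0,0,-45,11,0,55],
    [0,0,0,-45,11,0,55],
    [0,0,0,-45,11,0,55],
    [0,0,0,-43,12,0,55],
    [0,0,0,0,0,0,55],
    [0,0,0,0,0,0,55]
  ]
}}

```text
time_s: 9.35
eef_pos: [0.5765, -0.2045, 0.1706]
tool_rot: [0.758, 0.652, -0.001, -0.001]
ft_force: [0.1, 1.4, 0.7]
opening: 0.646
grasp_force: 0.0
```

```bash
python3 - <<'E'
from station import *
from h import *
delta(observe(),(.5782,-.2032),81.6)
E
```

```text
pos [ 0.5765 -0.2045  0.1706] head 81.34 turnz -0.26 dx,dy mm 1.5 1.5 z 170.6 q [ 0.52  0.78 -0.46  1.65  0.44  0.82 -0.28] tilt [-0.13 -0.17] f [0.05629283 1.4104241  0.696391  ] op 0.6463089765609679 0.0 9.35
```

Request:
{"name": "jog_arm", "arguments": {
  "moves": [
    [0,0,-0.3,1.5,1.5,20,55],
    [0,0,0,0,0,35,55],
    [0,0,0,0,0,35,55],
    [0,0,0,0,0,20,55],
    [0,0,0,0,0,0,55],
    [0,0,0,0,0,0,5],
    [0,0,0,0,0,0,5],
    [0,0,0,0,0,0,5],
    [0,0,0,0,0,0,5],
    [0,0,0,0,0,0,5],
    [0,0,0,0,0,0,5],
    [0,0,0,0,0,0,5]
  ],
  "squeeze": 60
}}

```text
time_s: 10.55
eef_pos: [0.5796, -0.2016, 0.0642]
tool_rot: [0.756, 0.655, 0.0, 0.0]
ft_force: [-2.2, 1.7, 7.1]
opening: 0.188
grasp_force: 58.5
```

```bash
python3 - <<'E'
from station import *
from h import *
o=observe();delta(o,(.5783,-.2036),81.6)
# arc in tool axes (fixed heading 81.5): steps of lever angle
P=np.array([.54661,-.10874]);p=np.array(o['eef_pos'][:2]);print('r',np.linalg.norm(p-P),'lever angle',2.04-((np.arctan2(*(p-P)[::-1])-np.radians(171.6)) % (2*np.pi)))
a=np.radians(81.6);X=np.array([np.cos(a),np.sin(a)]);Y=np.array([np.sin(a),-np.cos(a)])
th=np.linspace(0,2.04,25)
# tool x = clamp y, tool y = clamp x
pts=100*np.c_[-np.sin(2.04-th),-np.cos(2.04-th)]
print(np.diff(pts,axis=0).round(1).tolist())
E
```

```text
pos [ 0.5796 -0.2016  0.0642] head 81.82 turnz 0.22 dx,dy mm -2.1 -1.0 z 64.2 q [ 0.47  0.92 -0.38  1.71  0.54  0.61 -0.36] tilt [0.   0.02] f [-2.18708056  1.66479051  7.14848441] op 0.18821012077736382 58.475229005473466 10.55
r 0.09857760080962598 lever angle -0.018327687152935646
[[-3.5, -7.7], [-2.8, -8.0], [-2.2, -8.2], [-1.5, -8.4], [-0.7, -8.5], [-0.0, -8.5], [0.7, -8.5], [1.4, -8.4], [2.1, -8.2], [2.8, -8.0], [3.5, -7.7], [4.1, -7.4], [4.8, -7.0], [5.3, -6.6], [5.9, -6.1], [6.4, -5.6], [6.8, -5.1], [7.2, -4.5], [7.6, -3.8], [7.9, -3.2], [8.1, -2.5], [8.3, -1.8], [8.4, -1.1], [8.5, -0.4]]
```

Request:
{"name": "jog_arm", "arguments": {
  "moves": [
    [0,0,0,-3.5,-7.7,-3,5],
    [0,0,0,-2.8,-8,0,5],
    [0,0,0,-2.2,-8.2,0,5],
    [0,0,0,-1.5,-8.4,0,5],
    [0,0,0,-0.7,-8.5,0,5],
    [0,0,0,0,-8.5,0,5],
    [0,0,0,0.7,-8.5,0,5],
    [0,0,0,1.4,-8.4,0,5],
    [0,0,0,2.1,-8.2,0,5],
    [0,0,0,2.8,-8,0,5],
    [0,0,0,3.5,-7.7,0,5],
    [0,0,0,4.1,-7.4,0,5]
  ]
}}

```text
time_s: 11.75
eef_pos: [0.4843, -0.1841, 0.0655]
tool_rot: [0.756, 0.655, 0.001, 0.001]
ft_force: [4.5, 1.9, -27.8]
opening: 0.187
grasp_force: 58.9
```

```bash
cat > lev.py <<'E'
from station import *
from h import *
o=observe();delta(o,(.4477,-.0941),81.6)
P=np.array([.54661,-.10874]);p=np.array(o['eef_pos'][:2])
print('r',np.linalg.norm(p-P),'lever angle',2.04-((np.arctan2(*(p-P)[::-1])-np.radians(171.6)+1) % (2*np.pi)-1))
E
python3 lev.py
```

```text
pos [ 0.4843 -0.1841  0.0655] head 81.82 turnz 0.22 dx,dy mm 83.9 -49.0 z 65.5 q [ 0.45  0.84 -0.29  2.01  0.61  0.38 -0.46] tilt [0.08 0.06] f [  4.4700829    1.89772996 -27.77252046] op 0.1866017795501446 58.88653582576808 11.75
r 0.09777061718371924 lever angle 1.0135854435029552
```

Request:
{"name": "jog_arm", "arguments": {
  "moves": [
    [0,0,0,4.8,-7,1,5],
    [0,0,0,5.3,-6.6,1,5],
    [0,0,0,5.9,-6.1,0.5,5],
    [0,0,0,6.4,-5.6,0,5],
    [0,0,0,6.8,-5.1,0,5],
    [0,0,0,7.2,-4.5,0,5]
  ]
}}

```text
time_s: 12.35
eef_pos: [0.4543, -0.1437, 0.0643]
tool_rot: [0.756, 0.654, -0.0, 0.001]
ft_force: [1.1, -3.8, 4.7]
opening: 0.191
grasp_force: 62.2
```

```bash
python3 lev.py
```

```text
pos [ 0.4543 -0.1437  0.0643] head 81.76 turnz 0.16 dx,dy mm 48.1 -13.7 z 64.3 q [ 0.33  0.81 -0.2   2.13  0.63  0.25 -0.57] tilt [-0.04  0.12] f [ 1.12026103 -3.80220487  4.70357658] op 0.1910939701107541 62.180003495221285 12.35
r 0.09869705063531842 lever angle 1.5313002400404008
```

Request:
{"name": "jog_arm", "arguments": {
  "moves": [
    [0,0,0,7.6,-3.8,0,5],
    [0,0,0,7.9,-3.2,0,5],
    [0,0,0,8.1,-2.5,0,5],
    [0,0,0,8.3,-1.8,0,5],
    [0,0,0,8.3,-1.1,0,5],
    [0,0,0,8,-0.4,0,5],
    [0,0,0,0,0,0,5],
    [0,0,0,0,0,0,5]
  ]
}}

```text
time_s: 13.15
eef_pos: [0.4481, -0.0929, 0.0641]
tool_rot: [0.755, 0.655, -0.0, 0.0]
ft_force: [0.1, -1.6, 9.2]
opening: 0.189
grasp_force: 62.6
```

```bash
python3 lev.py; python3 - <<'E'
from station import *
from h import *
f=grab_frame('side');g=grab_frame('top');pickle.dump((f,g),open('e.pkl','wb'))
cv2.imwrite('pics/end.png',np.hstack([cv2.resize(f['image'][145:235,250:330,::-1],(400,450),interpolation=2),cv2.resize(g['image'][180:257,270:338,::-1],(397,450),interpolation=2)]))
E
```

```text
pos [ 0.4481 -0.0929  0.0641] head 81.87 turnz 0.27 dx,dy mm -1.2 -0.2 z 64.1 q [ 0.2   0.8  -0.15  2.19  0.61  0.19 -0.65] tilt [-0.03  0.02] f [ 0.12509337 -1.58692565  9.22224482] op 0.18918401427733525 62.63418358440879 13.15
r 0.09975944115737513 lever angle 2.052427626395183
```

View pics/end.png

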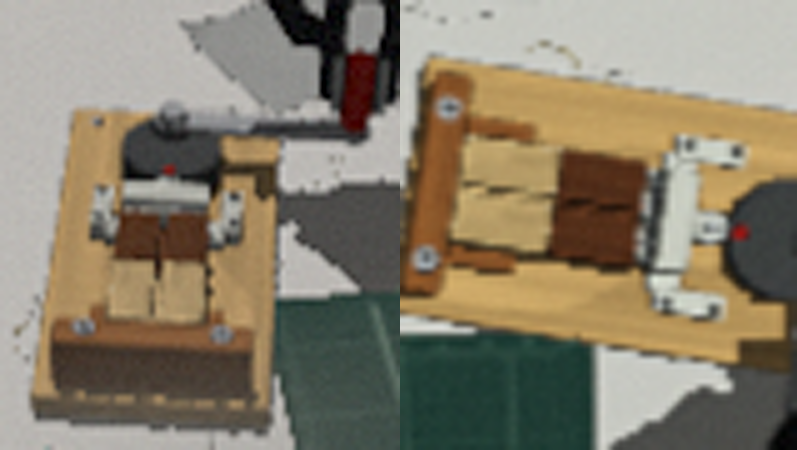

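The halves meet without a visible gap: maple to (557,200), walnut from there to the pad at (645,210). The red dot at (740,233) points straight at the jaw, the lever angle is about 2.05, and the handle is still held.

```bash
python3 -c "
from station import *
print(job_done())"
```

```text
the job is handed in; nothing more can be done
None
```

The walnut half lies on the clamp bed with its tenon pressed into the maple with no visible gap, and I handed the job in with the gripper still holding the lever at the highest lift (about 2.05 rad by the measured pose, 13.2 s on the clock); the verdict was not reported.

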